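Snap the repaired radio's back cover shut

TASK

The repaired radio lies on its face with its back cover laid on, but the four edge sections of the cover still stand up. Press each of them down with the fingertips until all four have clicked shut flush. Do not pick up or shove the radio, leave the screw dish and the other things around it alone, and finish with the hand clear.

Things in the scene. Friction and masses are not known exactly. Their poses are not given: they have to be found in the camera images.
- radio: Portable radio lying face down, grey case, white back cover on top; 162 (x) x 242 (y) x 60 mm, about 1.6 kg, loose. Origin: centre of its underside, z up. The middle of the cover (88 x 168 mm, top 60 mm up) is fixed; four rim sections, 34 mm wide, surround it. Below cover level a carry handle sticks out 30 mm on its -x side, an aerial lies along +x, two knobs stick out 13 mm at +y.
- long_aerial (a joint): Angle (rad) of the long section (240 mm) beside the folded aerial, on the radio's +x side, hinged at its inner edge. 0 = sprung up, outer edge 7 mm too high; 0.2 = shut, flush. Pressed past half-way it clicks shut and stays; released earlier it springs up. At the lip this takes about 7 N at first, then less, then a firm stop; nearer the hinge more.
- long_aerial_lip (a point): Press point on top of the long section (240 mm) beside the folded aerial, on the radio's +x side: half-way along it, 28 mm out from its hinge, 7 mm in from its outer edge. Moves with it: 60 mm above the table when shut, about 5.5 mm higher when sprung up. Site x points outwards (+x of the radio).
- short_knobs (a joint): Angle (rad) of the short section (86 mm) at the end with two control knobs, on the radio's +y side, hinged at its inner edge. 0 = sprung up, outer edge 7 mm too high; 0.2 = shut, flush. Pressed past half-way it clicks shut and stays; released earlier it springs up. At the lip this takes about 7 N at first, then less, then a firm stop; nearer the hinge more.
- short_knobs_lip (a point): Press point on top of the short section (86 mm) at the end with two control knobs, on the radio's +y side: half-way along it, 28 mm out from its hinge, 7 mm in from its outer edge. Moves with it: 60 mm above the table when shut, about 5.5 mm higher when sprung up. Site x points outwards (+y of the radio).
- long_handle (a joint): Angle (rad) of the long section (240 mm) beside the black carry handle, on the radio's -x side, hinged at its inner edge. 0 = sprung up, outer edge 7 mm too high; 0.2 = shut, flush. Pressed past half-way it clicks shut and stays; released earlier it springs up. At the lip this takes about 7 N at first, then less, then a firm stop; nearer the hinge more.
- long_handle_lip (a point): Press point on top of the long section (240 mm) beside the black carry handle, on the radio's -x side: half-way along it, 28 mm out from its hinge, 7 mm in from its outer edge. Moves with it: 60 mm above the table when shut, about 5.5 mm higher when sprung up. Site x points outwards (-x of the radio).
- short_inlet (a joint): Angle (rad) of the short section (86 mm) at the end with the mains inlet, on the radio's -y side, hinged at its inner edge. 0 = sprung up, outer edge 7 mm too high; 0.2 = shut, flush. Pressed past half-way it clicks shut and stays; released earlier it springs up. At the lip this takes about 7 N at first, then less, then a firm stop; nearer the hinge more.
- short_inlet_lip (a point): Press point on top of the short section (86 mm) at the end with the mains inlet, on the radio's -y side: half-way along it, 28 mm out from its hinge, 7 mm in from its outer edge. Moves with it: 60 mm above the table when shut, about 5.5 mm higher when sprung up. Site x points outwards (-y of the radio).
- screw_dish: Bystander: small open steel dish with screws, 48 mm across, 16 mm high, loose on the middle of the radio's cover. Origin: centre of its underside.
- driver_grip (a point): Bystander: screwdriver, 180 mm long with black handle, lying beside the radio on the handle side. Point: middle of its handle.
- spare_knob: Bystander: loose black knob, 32 mm across, 20 mm high, standing on the table beside the radio on the aerial side. Origin: centre of its underside.
- meter: Bystander: green multimeter lying flat, 90 x 170 x 36 mm. Origin: centre of its underside.
- mug: Bystander: white mug, 80 mm across, 95 mm high. Origin: centre of its underside.
- tape: Bystander: roll of black tape lying flat, 100 mm across, 19 mm high. Origin: centre of its underside.
- spray: Bystander: metal spray can standing upright, 52 mm across, 190 mm high. Origin: centre of its underside.

How it is judged:
By the outcome, as a careful person would: the job done as asked, in the order asked, and still so for the second after the job is handed in, with the robot touching nothing.
It also fails if it takes over 48 s, if anything falls off the work surface, if the arm or the gripper's body presses on something with over 40 N, if the wrist force passes 120 N, or if a joint passes its speed limit or range.

ROBOT

A 7-joint arm with a two-finger parallel gripper is mounted at the origin on the work surface. World frame = base frame: x ahead of the robot, y to its left, z up, the work surface at z = 0. Lengths are in m, angles in rad, forces in N, time in s.
With the tool pointing down it reaches from about 0.4 to 0.85 m from the base axis. Payload 4.5 kg.
Tool frame: the origin (TCP) lies at the centre of the arm's flange, where the gripper is bolted on; the fingertips stand 166 mm ahead of it and the grasp point (between the pads) lies 147 mm ahead of it (r.grip_depth is the distance from the TCP to the grasp point, in m); z points along the fingers, y is the line along which they close (so a half turn about z gives the same grasp; the last joint's range is limited). The gripper opens to 88 mm and grips with 3 to 60 N. Pads are 18 mm wide; open, the fingers measure 123 mm over their backs; the gripper's body (75 mm by 187 mm) begins 45 mm behind the grasp point.
Start: joints at [-1.256, 0.689, -0.195, 1.565, 0.157, 0.902, -0.215], TCP at [0.173, 0.601, 0.405] pointing down, gripper open.
Joint ranges: [-3.01, 3.01], [-0.46, 2.08], [-1.47, 1.51], [0.13, 2.56], [-1, 4.14], [0.04, 2.09], [-2.66, 2.66]. Speed limits (rad/s): [2.57, 2.57, 3.14, 3.14, 3.14, 3.14, 3.14].

INTERFACE

Orientations are given as a unit quaternion [x, y, z, w].
In Python, from plant import status, cams, r, finder gives the robot as it stands.
- The arm moves only by the tool play_rows, never from a script. Its argument "rows" is a list of rows, each a list of 7 numbers: the opening in per cent of the stroke, from 0 (shut) to 100 (fully open), then the shift along the tool's x, y, z in m, then the turn, a rotation vector about the tool's x, y, z in degrees. A call has 1 to 8 rows; each row shifts and turns the commanded pose from where the row before left it, along the tool's axes as they then stand; what a row does not reach is not made up. A row lasts 1/8 s, in which the tool goes at most 62.5 mm and 10.7 degrees, less where a joint would pass 70% of its speed; a pose out of reach is approached as far as the arm can. A call with a gripper value outside its range is refused whole. The fingers move at their own pace and stop on an object; "grip_force" is the grip in N (left out, the last holds). Time passes only in rows, so rows that do not move let the fingers close. It gives the time, the measured TCP pose, the force, the opening and the grip force at its end, in the units of the state.
- status.get_state(): the state, without advancing time (a new reading comes with each control period).
- cams.snapshot(name): name is "side" or "top"; returns the picture (400x640x3 uint8, red, green, blue); there is no depth.
- cams.camera_params(name): a dict with "vfov" (degrees; the focal length in pixels is half the picture's height over the tangent of half this angle, whatever the lens; pixels are square), "cx", "cy" (the principal point, pixels), "distortion" ([k1, k2, p1, p2, k3] as OpenCV has them; the pictures are not rectified), "R" (3x3) and "t" (3): a world point X has camera coordinates R X + t. Camera axes: x right, y down, z forward; pixel columns grow to the right and rows downward; lengths in m; the calibration is good to about 2 mm. A picture is of the moment at which its call begins. camera_params takes no time and is no camera call.
- r.finish_job(): hands the job in; it is judged then, once.
Trained networks look in the newest picture that a camera, given by its name, has taken for a name from the list of things; names that differ only in an ending like _2 or _b are one class to them, and where a whole thing is asked for, a point or a joint stands for the part that bears it (a point fixed in the world has none). Each returns a list of dicts, best first, with "score" (0 to 1); they miss things now and then, are a little off and sometimes report something else, mostly with a low value. They report only what shows in the picture. A call takes as long as a camera call.
- finder.spot_in(camera, label): "at" ([x, y, z] in m, in the coordinates of the camera as it stood for that picture, good to about 4 mm: the middle of the surface that is visible of it).
- finder.regions_of(camera, label): "mask" (400x640 bool, what is visible of it).
The state is a dict: "clock": time; "q": joint angles; "qd": joint speeds; "joint_torque": joint torques, N m; "tool_pos": TCP position; "eef_rot": TCP orientation; "contact_force": force on the tool from outside, world axes, zero at the start; "moment": the same for the moment, N m; "opening": opening from 0.0 (shut) to 1.0 (fully open); "finger_force": force on a finger pad.
Only numpy, scipy, OpenCV 4.12 (cv2) and the standard library are available. Lean on these libraries where they do the work, as an engineer would, in place of code of your own. Each camera call takes 0.05 s, during which the arm holds its last target. There are 200 camera calls.

## Working session

There is one attempt and no reset: what is moved stays moved. The work goes in short steps, Python scripts to look and compute and a tool call to move; the robot and the scene stay as the last step left them, time stands still between calls to the robot, and variables do not carry over. Pictures are saved under pics/ and viewed, at most 10 in all, crops included, and the job is handed in when it is done.

Besides the shell and the picture viewer there is one more tool, called after "Call:" by a JSON object that holds its "op" and its "data", one argument or row to a line. play_rows: Moves the arm, as the interface text tells. Its arguments: {"type":"object","properties":{"rows":{"type":"array","items":{"type":"array","items":{"type":"number"}}},"grip_force":{"type":"number"}},"required":["rows"]}

```bash
mkdir -p pics
cat > h.py <<'E'
import numpy as np,cv2
from plant import status,cams,r,finder
def P(c):
    p=cams.camera_params(c);f=200/np.tan(np.radians(p['vfov'])/2)
    return np.array([[f,0,p['cx']],[0,f,p['cy']],[0,0,1]]),np.array(p['distortion'],float),np.array(p['R']),np.array(p['t'])
def proj(c,X):
    K,d,R,t=P(c);return cv2.projectPoints(np.atleast_2d(np.array(X,float)),cv2.Rodrigues(R)[0],t,K,d)[0][:,0]
def ray(c,uv,z):
    K,d,R,t=P(c);u=cv2.undistortPoints(np.array(uv,float).reshape(-1,1,2),K,d)[:,0]
    D=np.c_[u,np.ones(len(u))]@R;o=-R.T@t;return o+D*((z-o[2])/D[:,2])[:,None]
def w(c,a):
    K,d,R,t=P(c);return R.T@(np.array(a)-t)
E
python3 - <<'E'
from h import *
for c in('side','top'):cv2.imwrite(f'pics/{c}1.png',cams.snapshot(c)[:,:,::-1])
for l in ['radio','long_aerial_lip','short_knobs_lip','long_handle_lip','short_inlet_lip','screw_dish','driver_grip','spare_knob','meter','mug','tape','spray']:
  for c in('top','side'):
    print(l,c,[(np.round(w(c,o['at']),3),round(o['score'],2)) for o in finder.spot_in(c,l)[:2]])
for c in('top','side'):print(c,np.round(-P(c)[2].T@P(c)[3],2))
s=status.get_state();print(s)
E
```

```text
radio top [(array([0.565, 0.104, 0.061]), 0.83)]
radio side [(array([0.56 , 0.135, 0.06 ]), 0.75), (array([0.563, 0.21 , 0.058]), 0.64)]
long_aerial_lip top [(array([0.638, 0.107, 0.067]), 0.79), (array([0.692, 0.176, 0.021]), 0.56)]
long_aerial_lip side [(array([0.639, 0.116, 0.06 ]), 0.64)]
short_knobs_lip top [(array([0.562, 0.206, 0.062]), 0.78)]
short_knobs_lip side [(array([0.563, 0.21 , 0.066]), 0.65)]
long_handle_lip top [(array([0.514, 0.092, 0.065]), 0.71)]
long_handle_lip side [(array([0.511, 0.102, 0.065]), 0.84)]
short_inlet_lip top [(array([ 0.584, -0.004,  0.06 ]), 0.56)]
short_inlet_lip side [(array([ 0.58 , -0.002,  0.065]), 0.58)]
screw_dish top [(array([0.57 , 0.081, 0.065]), 0.53)]
screw_dish side [(array([0.573, 0.082, 0.062]), 0.49)]
driver_grip top [(array([0.431, 0.033, 0.022]), 0.79)]
driver_grip side [(array([0.429, 0.054, 0.022]), 0.5)]
spare_knob top []
spare_knob side [(array([0.697, 0.186, 0.017]), 0.54)]
meter top [(array([0.693, 0.176, 0.024]), 0.64), (array([ 0.435, -0.466,  0.039]), 0.57)]
meter side [(array([ 0.436, -0.449,  0.038]), 0.93)]
mug top 
[... 409 characters left out ...]
,  0.68908989, -0.19464059,  1.56528532,  0.15732739,
        0.90251955, -0.21509794]), 'qd': array([-1.82311555e-04, -1.11578237e-03, -3.87348911e-05,  4.91526859e-04,
        1.29143876e-03,  1.96110730e-03,  1.38506100e-03]), 'joint_torque': array([ 3.75696189e-06, -5.27492487e+01, -1.26727413e+00, -1.53740734e+01,
       -5.19707752e-02, -5.78157160e-04,  2.37437018e-05]), 'tool_pos': array([0.17315663, 0.60054728, 0.40475399]), 'eef_rot': array([ 1.39893272e-01,  9.90166587e-01,  4.38103339e-05, -6.62207284e-07]), 'contact_force': array([ 0.30575907, -1.23566366,  0.1830315 ]), 'moment': array([ 0.01047085, -0.00928102, -0.01618608]), 'finger_force': 0.0, 'opening': 0.9983677200874144}
```

View pics/top1.png

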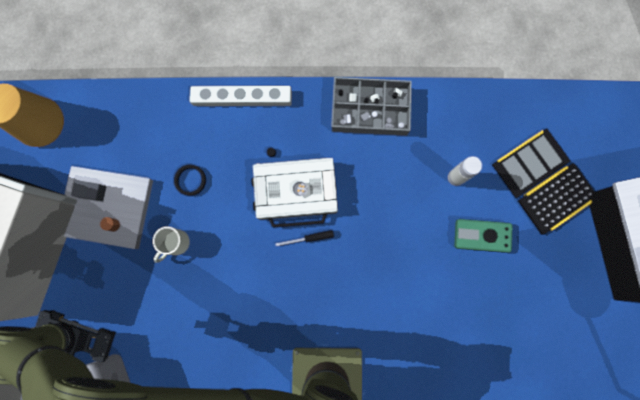

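View pics/side1.png

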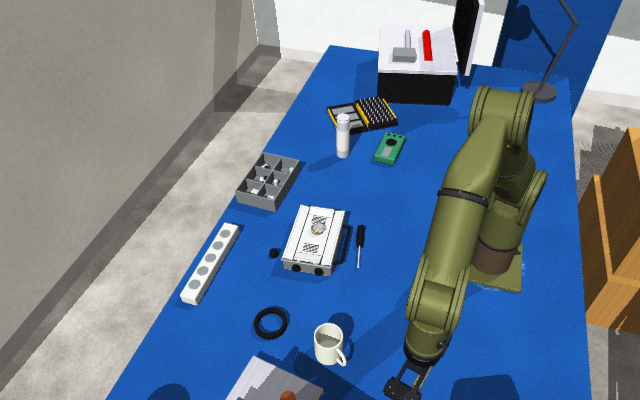

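The top view shows the radio at about px (253–338, 158–218). Its knob end is to the left (+y), the handle side is toward the robot, and the yaw is about +6°. The detections fit this. I'll refine the pose next.

Run:
```python
from h import *
from scipy.optimize import least_squares
M={'radio':(0,0),'long_aerial_lip':(.061,0),'short_knobs_lip':(0,.101),'long_handle_lip':(-.061,0),'short_inlet_lip':(0,-.101)}
D=[]
for k in range(3):
  for c in('top','side'):
    im=cams.snapshot(c)
    for l in list(M)[1:]:
      o=finder.spot_in(c,l)
      if o:D.append((M[l],w(c,o[0]['at'])[:2],c))
def f(p,D):
  C,S=np.cos(p[2]),np.sin(p[2]);R=np.array([[C,-S],[S,C]])
  return np.concatenate([R@m+p[:2]-a for m,a,_ in D])
for s in(('top',),('side',),('top','side')):
  E=[d for d in D if d[2] in s];q=least_squares(f,[.57,.1,.1],args=(E,),loss='soft_l1',f_scale=.005);print(s,q.x.round(4),np.degrees(q.x[2]).round(1),np.abs(q.fun).max().round(3))
p=q.x
im=cams.snapshot('top')
m=((im.min(2)>150)*255).astype(np.uint8);m[:150]=0;m[230:]=0;m[:,:245]=0;m[:,345:]=0
ys,xs=np.where(m>0);X=ray('top',np.c_[xs,ys],.065)[:,:2]
print('rect',cv2.minAreaRect((X*1000).astype(np.float32)))
C,S=np.cos(p[2]),np.sin(p[2]);R=np.array([[C,-S],[S,C]])
for c in('top',):
  im=cams.snapshot(c)[:,:,::-1].copy();x0,y0=235,140
  v=cv2.resize(im[y0:y0+95,x0:x0+130],None,fx=6,fy=6,interpolation=cv2.INTER_CUBIC)
  for a,b,z in((.081,.121,.067),(.044,.084,.06)):
    q=np.array([[a,b],[a,-b],[-a,-b],[-a,b]])@R.T+p[:2]
    u=proj(c,np.c_[q,np.full(4,z)]);cv2.polylines(v,[((u-[x0,y0]+.5)*6).astype(int)],True,(0,0,255),1)
  cv2.imwrite('pics/c1.png',v)
```

```text
('top',) [0.5727 0.0995 0.0962] 5.5 0.007
('side',) [0.5721 0.1077 0.0883] 5.1 0.489
('top', 'side') [0.5724 0.1024 0.0874] 5.0 0.484
rect ((576.67333984375, 100.27609252929688), (163.26626586914062, 242.34780883789062), 5.218225002288818)
```

View pics/c1.png

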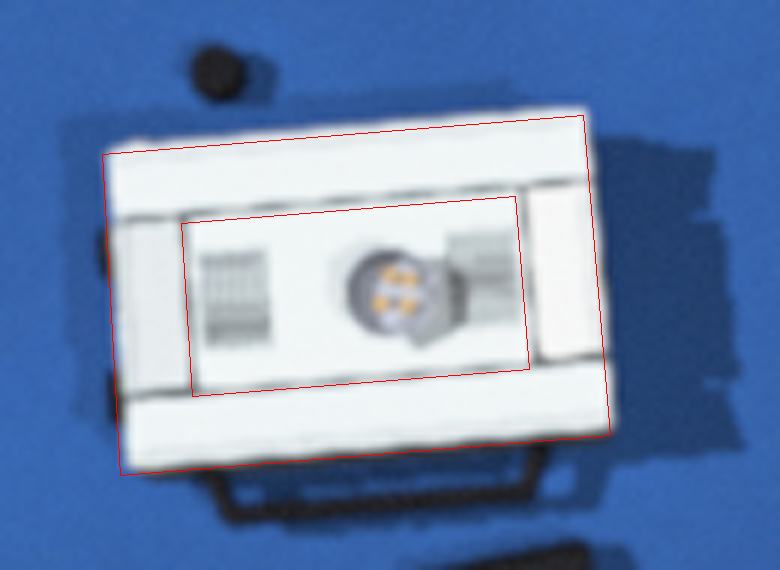

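The white-cover outline fits 163 × 242 mm, which matches the given size. That puts the pose at about (0.576, 0.0995) with yaw 5.2°. In the crop, all four sections look raised and the dish is in the middle. Starting to move.

Call:
{"op": "play_rows", "data": {
  "rows": [
    [0,0,0,0,0,0,-7.1],
    [0,0,0,0,0,0,-7.1],
    [0,0,0,0,0,0,-7.1],
    [0,-0.03,-0.038,0,0,0,0],
    [0,-0.03,-0.038,0,0,0,0],
    [0,-0.03,-0.038,0,0,0,0],
    [0,-0.03,-0.038,0,0,0,0],
    [0,-0.03,-0.038,0,0,0,0]
  ],
  "grip_force": 20
}}

```text
clock: 3.9
tool_pos: [0.3409, 0.4238, 0.4049]
eef_rot: [-0.045, 0.999, 0.0, 0.0]
contact_force: [0.0, -0.6, 0.2]
opening: 0.12
finger_force: 0.0
```

Call:
{"op": "play_rows", "data": {
  "rows": [
    [0,-0.03,-0.038,0,0,0,0],
    [0,-0.03,-0.038,0,0,0,0],
    [0,-0.03,-0.038,0,0,0,0],
    [0,-0.03,-0.038,0,0,0,0],
    [0,-0.03,-0.038,0,0,0,0],
    [0,-0.03,-0.038,0,0,0,0],
    [0,-0.03,-0.038,0,0,0,0],
    [0,-0.03,-0.038,0,0,0,0]
  ]
}}

```text
clock: 4.9
tool_pos: [0.6075, 0.1427, 0.4048]
eef_rot: [-0.045, 0.999, 0.0, 0.0]
contact_force: [1.3, -0.3, 0.4]
opening: 0.008
finger_force: 0.0
```

```bash
cat > d.py <<'E'
from h import *
from scipy.spatial.transform import Rotation as Ro
T={'aerial':(.6457,.1058),'handle':(.5063,.0932),'knobs':(.5660,.2090),'inlet':(.5860,-.0100)}
s=status.get_state();R=Ro.from_quat(s['eef_rot'])
print(s['clock'],s['tool_pos'].round(4),s['contact_force'].round(1),s['opening'].__round__(3),R.as_matrix().round(4).tolist(),s['q'].round(2))
for k,v in T.items():
  print(k,R.inv().apply(np.r_[v,s['tool_pos'][2]]-s['tool_pos']).round(4))
print('tip z',s['tool_pos'][2]-.166)
E
python3 d.py
```

```text
4.9 [0.6075 0.1427 0.4048] [ 1.3 -0.3  0.4] 0.008 [[-0.9959, -0.0907, 0.0003], [-0.0907, 0.9959, 0.0003], [-0.0003, 0.0003, -1.0]] [-0.1   0.7  -0.37  1.56  0.29  0.93  1.1 ]
aerial [-0.0347 -0.0402 -0.    ]
handle [ 0.1053 -0.0401 -0.    ]
knobs [0.0353 0.0698 0.    ]
inlet [ 3.530e-02 -1.501e-01 -1.000e-04]
tip z 0.23882508880309558
```

Call:
{"op": "play_rows", "data": {
  "rows": [
    [0,-0.018,-0.02,0.02,0,0,0],
    [0,-0.017,-0.02,0.04,0,0,0],
    [0,0,0,0.05,0,0,0],
    [0,0,0,0.04,0,0,0],
    [0,0,0,0,0,0,0]
  ]
}}

```text
clock: 5.52
tool_pos: [0.6436, 0.1069, 0.2517]
eef_rot: [-0.046, 0.999, -0.001, -0.003]
contact_force: [-1.0, 0.6, 0.6]
opening: 0.004
finger_force: 0.0
```

```bash
python3 d.py;python3 - <<'E'
from h import *
cv2.imwrite('pics/s2.png',cv2.resize(cams.snapshot('side')[170:320,230:430,::-1],None,fx=4,fy=4,interpolation=cv2.INTER_CUBIC))
E
```

```text
5.525 [0.6436 0.1069 0.2517] [-1.   0.6  0.6] 0.004 [[-0.9958, -0.0911, -0.0066], [-0.0911, 0.9958, -0.0017], [0.0067, -0.0011, -1.0]] [-0.08  0.93 -0.3   1.58  0.38  0.7   1.1 ]
aerial [-0.002  -0.0013 -0.    ]
handle [ 0.138  -0.0011  0.0009]
knobs [0.068  0.1088 0.0003]
inlet [ 0.068  -0.1112  0.0006]
tip z 0.08570947982559965
```

View pics/s2.png

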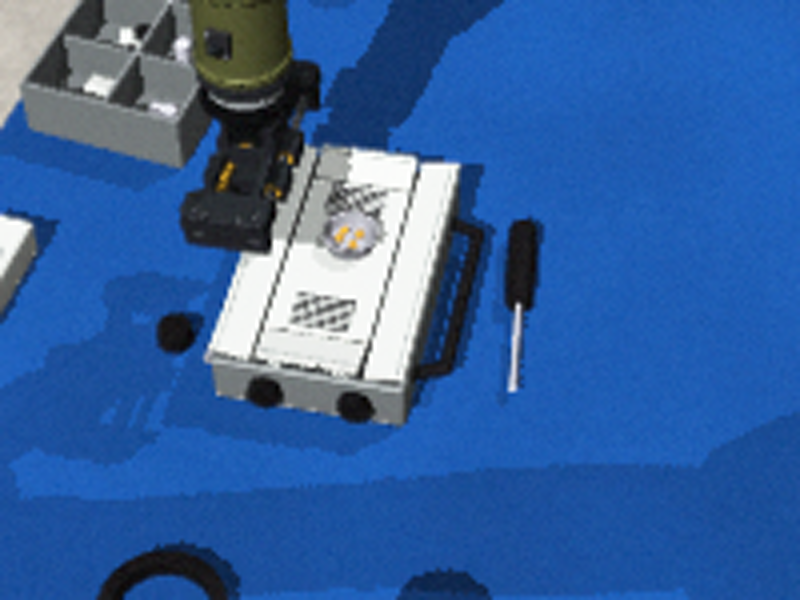

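The closed hand hovers over the aerial-side section, around crop px (230, 240). The dish, spare knob and driver are clear of it. Pressing.

Call:
{"op": "play_rows", "data": {
  "rows": [
    [0,-0.001,-0.001,0.008,0,0,0],
    [0,0,0,0.008,0,0,0],
    [0,0,0,0.004,0,0,0],
    [0,0,0,0.003,0,0,0],
    [0,0,0,0.003,0,0,0],
    [0,0,0,0,0,0,0]
  ]
}}

```text
clock: 6.32
tool_pos: [0.6459, 0.1065, 0.2285]
eef_rot: [-0.046, 0.999, 0.0, -0.0]
contact_force: [-0.9, 0.1, 1.0]
opening: 0.008
finger_force: 0.0
```

Call:
{"op": "play_rows", "data": {
  "rows": [
    [0,0,0,0.002,0,0,0],
    [0,0,0,0.001,0,0,0],
    [0,0,0,0,0,0,0]
  ]
}}

```text
clock: 6.7
tool_pos: [0.646, 0.1066, 0.2265]
eef_rot: [-0.045, 0.999, -0.0, 0.0]
contact_force: [-0.9, -1.4, 6.4]
opening: 0.002
finger_force: 3.1
```

Call:
{"op": "play_rows", "data": {
  "rows": [
    [0,0,0,0.002,0,0,0],
    [0,0,0,0,0,0,0]
  ]
}}

```text
clock: 6.95
tool_pos: [0.646, 0.1066, 0.2263]
eef_rot: [-0.045, 0.999, -0.0, 0.0]
contact_force: [-5.4, -1.3, 17.6]
opening: 0.007
finger_force: 9.2
```

Call:
{"op": "play_rows", "data": {
  "rows": [
    [0,0,0,0.002,0,0,0],
    [0,0,0,0,0,0,0]
  ]
}}

```text
clock: 7.2
tool_pos: [0.6459, 0.1067, 0.2262]
eef_rot: [-0.045, 0.999, -0.0, 0.001]
contact_force: [-9.1, -2.2, 30.5]
opening: 0.006
finger_force: 15.3
```

Firm stop at tip z = 60 mm with 30 N, so the aerial section is shut. Next is the handle side, crossing well above the dish.

Call:
{"op": "play_rows", "data": {
  "rows": [
    [0,0,0,-0.025,0,0,0],
    [0,0,0,-0.04,0,0,0],
    [0,0.04,0,0,0,0,0],
    [0,0.05,0,0,0,0,0],
    [0,0.05,0,0,0,0,0],
    [0,0,0,0.03,0,0,0],
    [0,0,0,0.01,0,0,0],
    [0,0,0,0,0,0,0]
  ]
}}

```text
clock: 8.2
tool_pos: [0.5071, 0.0939, 0.2462]
eef_rot: [-0.045, 0.999, -0.0, -0.0]
contact_force: [0.5, -1.1, -0.9]
opening: 0.006
finger_force: 0.0
```

```bash
python3 d.py
```

```text
8.2 [0.5071 0.0939 0.2462] [ 0.5 -1.1 -0.9] 0.006 [[-0.9959, -0.0908, -0.0004], [-0.0908, 0.9959, -0.0001], [0.0004, -0.0, -1.0]] [-0.14  0.81 -0.21  2.01  0.45  0.36  0.95]
aerial [-1.391e-01 -7.000e-04 -1.000e-04]
handle [ 0.0009 -0.0006  0.    ]
knobs [-0.0691  0.1093 -0.    ]
inlet [-0.0692 -0.1106 -0.    ]
tip z 0.08021771794609528
```

Call:
{"op": "play_rows", "data": {
  "rows": [
    [0,0.001,0,0.008,0,0,0],
    [0,0,0,0.005,0,0,0],
    [0,0,0,0.004,0,0,0],
    [0,0,0,0.003,0,0,0],
    [0,0,0,0.002,0,0,0],
    [0,0,0,0.002,0,0,0],
    [0,0,0,0,0,0,0]
  ]
}}

```text
clock: 9.07
tool_pos: [0.5054, 0.0938, 0.226]
eef_rot: [-0.046, 0.999, -0.0, 0.001]
contact_force: [-6.5, -0.5, 36.9]
opening: 0.008
finger_force: 18.4
```

Handle side is shut (tip at 60 mm, 37 N). Rising and moving to the knobs end, then turning 90° at height.

Call:
{"op": "play_rows", "data": {
  "rows": [
    [0,0,0,-0.025,0,0,0],
    [0,0,0,-0.04,0,0,0],
    [0,-0.023,0.036,0,0,0,0],
    [0,-0.023,0.036,0,0,0,0],
    [0,-0.023,0.036,0,0,0,0],
    [0,0,0,0,0,0,10],
    [0,0,0,0,0,0,10],
    [0,0,0,0,0,0,10]
  ]
}}

```text
clock: 10.07
tool_pos: [0.5645, 0.2075, 0.2874]
eef_rot: [0.217, 0.976, -0.0, -0.0]
contact_force: [0.6, -0.0, -0.4]
opening: 0.008
finger_force: 0.0
```

Call:
{"op": "play_rows", "data": {
  "rows": [
    [0,0,0,0,0,0,10],
    [0,0,0,0,0,0,10],
    [0,0,0,0,0,0,10],
    [0,0,0,0,0,0,10],
    [0,0,0,0,0,0,10],
    [0,0,0,0,0,0,10],
    [0,0,0,0.01,0,0,0],
    [0,0,0,0,0,0,0]
  ]
}}

```text
clock: 11.08
tool_pos: [0.564, 0.2074, 0.2765]
eef_rot: [0.673, 0.74, -0.001, -0.001]
contact_force: [0.2, -0.3, -0.5]
opening: 0.007
finger_force: 0.0
```

```bash
python3 d.py;python3 - <<'E'
from h import *
im=cams.snapshot('side')
cv2.imwrite('pics/s3.png',cv2.resize(im[170:320,230:430,::-1],None,fx=4,fy=4,interpolation=cv2.INTER_CUBIC))
E
```

```text
11.075 [0.564  0.2074 0.2765] [ 0.2 -0.3 -0.5] 0.007 [[-0.0939, 0.9956, -0.0022], [0.9956, 0.0939, -0.0007], [-0.0005, -0.0022, -1.0]] [-0.5   0.83  0.13  1.75 -0.18  0.57 -0.17]
aerial [-1.088e-01  7.180e-02 -1.000e-04]
handle [-0.1083 -0.0682  0.0002]
knobs [ 0.0014  0.0021 -0.    ]
inlet [-2.185e-01  1.500e-03  1.000e-04]
tip z 0.11051094790310337
```

View pics/s3.png

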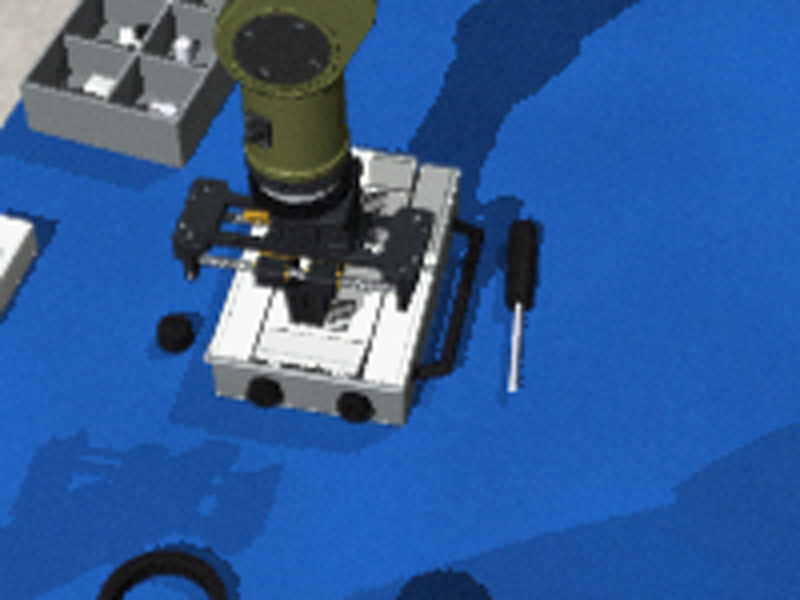

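The hand is over the knob end and the radio hasn't moved in the crop, with its corner still at about (207, 360). Pressing the knobs section.

Call:
{"op": "play_rows", "data": {
  "rows": [
    [0,0.0015,0.002,0.03,0,0,0],
    [0,0,0,0.008,0,0,0],
    [0,0,0,0.005,0,0,0],
    [0,0,0,0.004,0,0,0],
    [0,0,0,0.003,0,0,0],
    [0,0,0,0.002,0,0,0],
    [0,0,0,0.002,0,0,0],
    [0,0,0,0,0,0,0]
  ]
}}

```text
clock: 12.12
tool_pos: [0.5666, 0.2091, 0.2261]
eef_rot: [0.674, 0.738, 0.001, 0.0]
contact_force: [-4.4, -0.8, 18.3]
opening: 0.002
finger_force: 8.9
```

Call:
{"op": "play_rows", "data": {
  "rows": [
    [0,0,0,0.001,0,0,0],
    [0,0,0,-0.025,0,0,0],
    [0,0,0,-0.04,0,0,0],
    [0,-0.055,0,0,0,0,0],
    [0,-0.055,0,0,0,0,0],
    [0,-0.055,0,0,0,0,0],
    [0,-0.055,0,0,0,0,0],
    [0,0,0,0.01,0,0,0]
  ]
}}

```text
clock: 13.12
tool_pos: [0.5868, -0.0169, 0.2785]
eef_rot: [0.678, 0.735, -0.001, 0.003]
contact_force: [0.7, 0.9, -0.3]
opening: 0.006
finger_force: 0.0
```

Call:
{"op": "play_rows", "data": {
  "rows": [
    [0,0,0,0,0,0,0]
  ]
}}

```text
clock: 13.25
tool_pos: [0.586, -0.0095, 0.2771]
eef_rot: [0.674, 0.739, -0.0, -0.001]
contact_force: [-0.3, 0.7, -1.1]
opening: 0.005
finger_force: 0.0
```

```bash
python3 d.py
```

```text
13.25 [ 0.586  -0.0095  0.2771] [-0.3  0.7 -1.1] 0.005 [[-0.0909, 0.9959, -0.0014], [0.9959, 0.0909, 0.0009], [0.0011, -0.0013, -1.0]] [-0.1   0.82  0.07  1.8  -0.11  0.53  0.13]
aerial [0.1094 0.0699 0.    ]
handle [ 0.1095 -0.0701  0.0002]
knobs [ 2.194e-01 -1.000e-04  2.000e-04]
inlet [-0.0005 -0.0001 -0.    ]
tip z 0.11107202135735131
```

Call:
{"op": "play_rows", "data": {
  "rows": [
    [0,0,0,0.03,0,0,0],
    [0,0,0,0.008,0,0,0],
    [0,0,0,0.005,0,0,0],
    [0,0,0,0.004,0,0,0],
    [0,0,0,0.003,0,0,0],
    [0,0,0,0.002,0,0,0],
    [0,0,0,0.002,0,0,0],
    [0,0,0,0,0,0,0]
  ]
}}

```text
clock: 14.25
tool_pos: [0.5866, -0.0099, 0.2261]
eef_rot: [0.674, 0.738, 0.001, 0.0]
contact_force: [-3.3, 0.1, 18.9]
opening: 0.008
finger_force: 9.4
```

All four are at the stop. Retracting upward, then away to clear the view.

Call:
{"op": "play_rows", "data": {
  "rows": [
    [0,0,0,-0.025,0,0,0],
    [0,0,0,-0.05,0,0,0],
    [0,0,0,-0.06,0,0,0],
    [0,0,0,-0.06,0,0,0],
    [0,-0.045,-0.03,0,0,0,0],
    [0,-0.045,-0.03,0,0,0,0],
    [0,-0.045,-0.03,0,0,0,0],
    [0,-0.045,-0.03,0,0,0,0]
  ]
}}

```text
clock: 15.25
tool_pos: [0.4822, -0.2016, 0.419]
eef_rot: [0.674, 0.739, 0.0, 0.0]
contact_force: [-0.0, -0.3, -0.1]
opening: 0.004
finger_force: 0.0
```

Call:
{"op": "play_rows", "data": {
  "rows": [
    [0,0,0,0,0,0,0],
    [0,0,0,0,0,0,0]
  ]
}}

```text
clock: 15.5
tool_pos: [0.4835, -0.1996, 0.4188]
eef_rot: [0.674, 0.739, 0.001, 0.0]
contact_force: [0.9, 0.5, 0.1]
opening: 0.005
finger_force: 0.0
```

Run:
```python
from h import *
a=cams.snapshot('top')[140:235,235:365,::-1];b=cams.snapshot('side')[190:290,260:380,::-1]
a=cv2.resize(a,(780,570),interpolation=3)[:,:];b=cv2.resize(b,(720,600),interpolation=3)
cv2.imwrite('pics/e_t.png',a);cv2.imwrite('pics/e_s.png',b)
im=cams.snapshot('top')
m=((im.min(2)>150)*255).astype(np.uint8);m[:150]=0;m[230:]=0;m[:,:245]=0;m[:,345:]=0
ys,xs=np.where(m>0);print(cv2.minAreaRect((ray('top',np.c_[xs,ys],.06)[:,:2]*1000).astype(np.float32)))
for l in ['long_aerial_lip','short_knobs_lip','long_handle_lip','short_inlet_lip','screw_dish']:
  print(l,[np.round(w(c,o['at']),3) for c in('top','side') for o in finder.spot_in(c,l)[:1]])
```

```text
((576.8328857421875, 100.61515808105469), (165.14944458007812, 242.86471557617188), 5.180267333984375)
long_aerial_lip [array([0.641, 0.107, 0.063]), array([0.635, 0.121, 0.059])]
short_knobs_lip [array([0.565, 0.204, 0.061]), array([0.563, 0.209, 0.059])]
long_handle_lip [array([0.412, 0.484, 0.043]), array([0.508, 0.103, 0.061])]
short_inlet_lip [array([ 0.584, -0.004,  0.059]), array([ 0.582, -0.001,  0.057])]
screw_dish [array([0.567, 0.08 , 0.063]), array([0.571, 0.079, 0.066])]
```

View pics/e_t.png

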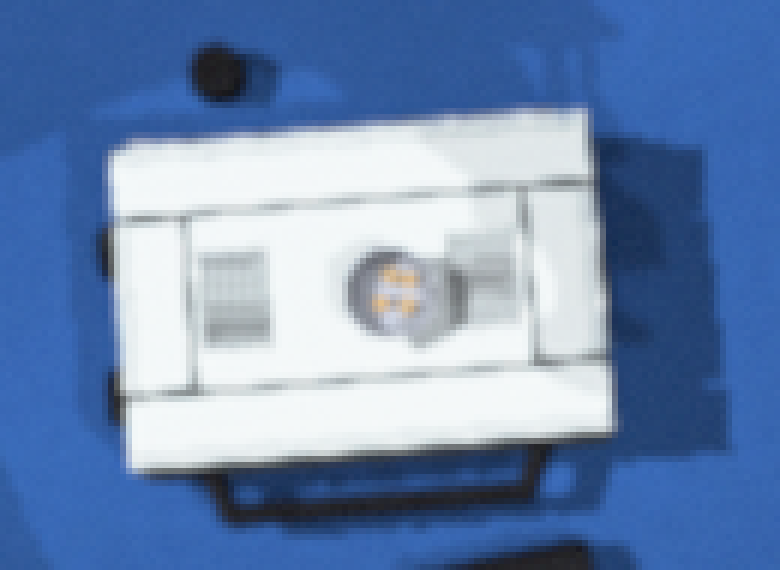

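View pics/e_s.png

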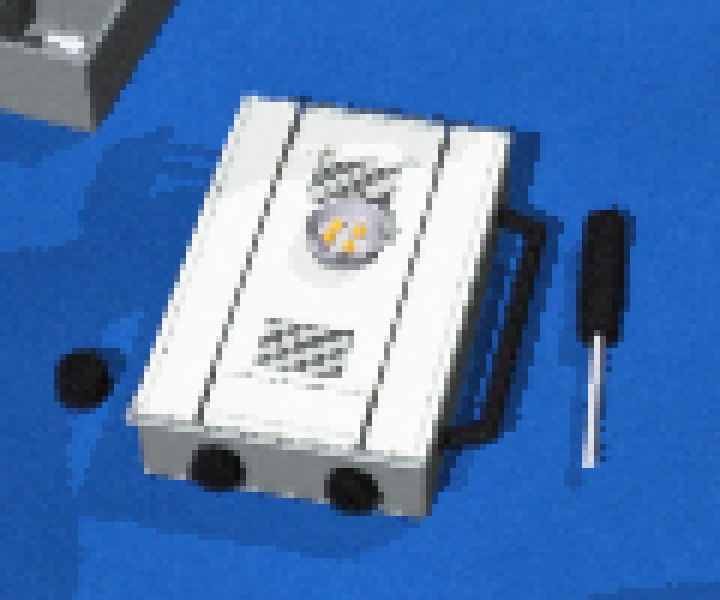

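Both end pictures show a flat cover with even shading and straight seams. The radio is in the same place (top corner px 110, 150), and the dish at (390, 290), spare knob and driver haven't moved.

```bash
python3 -c "
from plant import r;print(r.finish_job())"
```

```text
the job is handed in; nothing more can be done
None
```

I pressed all four cover sections down to their firm stop, flush at 60 mm. The radio, screw dish, spare knob and driver stayed where they were, the hand is clear, and the job was handed in at about 16 s (no verdict came back).

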